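Seat the former plate on the press hub studs

ROBOT

A 6-joint arm with a two-finger parallel gripper is mounted at the origin on the work surface. World frame = base frame: x ahead of the robot, y to its left, z up, the work surface at z = 0. Lengths are in m, angles in rad, forces in N, time in s.
With the tool pointing down it reaches from about 0.325 to 0.775 m from the base axis. Payload 5.5 kg.
Tool frame: the origin (TCP) lies between the finger pads; the fingertips stand 8 mm ahead of it and the grasp point (between the pads) lies 11 mm behind it (tcp_to_tips is the distance from the TCP to the fingertips, in m); z points along the fingers, y is the line along which they close (so a half turn about z gives the same grasp; the last joint's range is limited). The gripper opens to 88 mm and grips with 3 to 60 N. Pads are 20 mm wide; open, the fingers measure 115 mm over their backs; the gripper's body (75 mm by 178 mm) begins 61 mm behind the grasp point.
Start: joints at [-1.275, 0.091, 1.231, -0, 1.82, -0.057], TCP at [0.207, -0.563, 0.231] pointing down, gripper open.
Joint ranges: [-2.87, 2.87], [-0.86, 2.18], [0.17, 2.46], [-1.51, 4.65], [0.06, 2.69], [-2.65, 2.65]. Speed limits (rad/s): [2.57, 2.57, 3.01, 3.14, 3.14, 3.14].

INTERFACE

Orientations are given as a unit quaternion [w, x, y, z].
In Python, from bench import * gives the robot as it stands. Calls block until the motion is done:
- move_to(position, orientation): joint-space move of the TCP to a pose.
- move_l(position, speed=0.15, orientation=None): straight line of the TCP; orientation=None keeps the orientation; speed is the mean speed in m/s.
- movej(angles): joint-space move.
- gripper_open() and close(): open the fingers fully, or close them until they stop; the grip force is fixed at half the most.
- hold(seconds).
- inverse_kinematics(position, orientation): joint angles nearest the present ones, or None.
- state(): the state.
- get_image(name): name is "side" or "top"; returns a dict with "frame" (480x640x3 uint8, blue, green, red), "depth" (480x640 float32, m along the optical axis (not along the pixel's ray), 0 where there is no reading), "camera_matrix" (3x3 intrinsics, pixels), "k1" (the pictures are not rectified: a ray, as slopes to the right and down, at radius r is drawn at 1 + k1 r^2 times it, then the intrinsics apply), "view" (4x4, takes a point from world to camera coordinates). Camera axes: x right, y up, looking along -z (the intrinsics and any distortion apply to the point x, -y, -z); pixel columns grow to the right and rows downward; lengths in m; the calibration is good to about 2 mm. A picture is of the moment at which its call begins.
A pose or a line that the arm cannot do raises IKError and nothing moves.
- job_done(): hands the job in; it is judged then, once.
The state is a dict: "time": time; "joint_pos": joint angles; "dq": joint speeds; "joint_torque": joint torques, N m; "ee_pos": TCP position; "ee_rot": TCP orientation; "ft_force": force on the tool from outside, world axes, zero at the start; "moment": the same for the moment, N m; "finger_gap": finger opening in m; "finger_force": force on a finger pad.
Only numpy, scipy, OpenCV 4.12 (cv2) and the standard library are available. Lean on these libraries where they do the work, as an engineer would, in place of code of your own. Each camera call takes 0.05 s, during which the arm holds its last target. There are 200 camera calls.

TASK

Pick up the square aluminium former plate by its red handle and fit it on the hub of the green hand press: pilot through the middle hole, turned until all three brass studs find their holes, and slid down fully home, flat on the hub face. Feel for the studs slowly and gently, because knocking or pressing the plate hard against the hub or studs spoils them, and leave the other things on the cart where they stand.

Things in the scene. Friction and masses are not known exactly. Their poses are not given: they have to be found in the camera images.
- former: Loose aluminium plate 94 x 94 x 12 mm, 0.3 to 0.55 kg, red bridge handle on top. Origin: centre of its underside, z up. Through holes: one of 14 mm at the centre for the pilot, three of 10.5 mm on a 32 mm radius at 0, 120 and 240 degrees from the plate's own +x. Starts flat on the cart, yaw within 30 degrees of the world axes.
- former_grip (a point): Where to grip: middle of the red handle bar, 50 mm above the plate's underside, axes as the plate's. Bar 14 mm wide (x: close the fingers along x), 12 mm high, along the plate's y on two legs 9 mm thick and 70 mm apart; 32 mm free height between plate and bar.
- press: Green hand press, fixed. Origin: underside of its bed, below the hub axis; z up. Bed 150 mm (x) by 270 mm (y -70 to +200), 20 mm thick. Column 90 x 50 mm on the +y side, near face 140 mm from the hub axis, 265 mm high; head and long lever are swung away to +y, so the hub is open from above.
- hub_face (a point): Pilot axis at the upper face of the round steel hub (radius 56 mm), 35 mm above the cart; the seated plate's origin lies here. Axes are the press's, not the studs'. The hub is clamped at an unmeasured angle: one of its three studs lies somewhere 8 to 69 degrees anticlockwise (seen from above) from the press's +x. It does not turn under the job's small moments.
- pilot_tip (a point): Tip of the hub's central steel pilot pin, 30 mm above the hub face; 12 mm in diameter, tapered to 6 mm over the top 5 mm. Around it three brass studs, 120 degrees apart on a 32 mm radius, 8 mm in diameter, tops 18 mm above the hub face, tapered to 6.8 mm over the top 2 mm. Axes as the press's.
- capstan: Bystander: brass capstan model, 72 mm in diameter, 86 mm high. Origin: centre of its underside.
- jar: Bystander: green glass jar with cork stopper, 72 mm in diameter, 100 mm high. Origin: centre of its underside.
- sander: Bystander: aluminium sanding block 70 x 115 x 30 mm (x, y, z). Origin: centre of its underside.
- barrels: Bystander: two ebony cannon barrels lying on a wooden cradle 150 x 80 mm, 42 mm high in all. Origin: centre of its underside.

How it is judged:
By the outcome, as a careful person would: the job done as asked, in the order asked, and still so for the second after the job is handed in, with the robot touching nothing.
It also fails if it takes over 64 s, if anything falls off the work surface, if the arm or the gripper's body presses on something with over 40 N, if the wrist force passes 120 N, or if a joint passes its speed limit or range.

## Working session

There is one attempt and no reset: what is moved stays moved. The work goes in short steps, each a Python script; the robot and the scene stay as the last script left them, time stands still between calls to the robot, and variables do not carry over. Pictures are saved under pics/ and viewed, at most 10 in all, crops included, and the job is handed in when it is done.

```bash
mkdir -p pics && ls
cat > h.py <<'E'
import numpy as np, cv2
from bench import *
def pts(im):
    """world XYZ for each pixel (480x640x3), nan where no depth"""
    K=np.array(im["camera_matrix"]);k1=im["k1"];V=np.array(im["view"]);d=im["depth"]
    v,u=np.mgrid[0:480,0:640].astype(float)
    p=cv2.undistortPoints(np.stack([u.ravel(),v.ravel()],-1)[:,None],K,np.array([k1,0,0,0.]))[:,0]
    x=p[:,0].reshape(480,640);y=p[:,1].reshape(480,640)
    c=np.stack([x*d,-y*d,-d,np.ones_like(d)],-1)
    w=c@np.linalg.inv(V).T
    w[d<=0]=np.nan
    return w[...,:3]
def proj(im,P):
    K=np.array(im["camera_matrix"]);V=np.array(im["view"])
    c=np.atleast_2d(P)@V[:3,:3].T+V[:3,3]
    s=np.stack([c[:,0]/-c[:,2],-c[:,1]/-c[:,2]],-1)
    r2=(s**2).sum(1,keepdims=True); s=s*(1+im["k1"]*r2)
    return s@K[:2,:2].T+K[:2,2]
E
python3 - <<'E'
from h import *
import pickle
for n in ("top","side"):
    im=get_image(n); pickle.dump(im,open(n+"0.pkl","wb")); cv2.imwrite(f"pics/{n}0.png",im["frame"])
    print(n,np.linalg.inv(im["view"])[:3].round(3).tolist(),im["camera_matrix"],im["k1"])
s=state();print(s)
E
```

```text
pics
top [[-0.114, 0.973, -0.203, 0.368], [-0.993, -0.113, 0.018, -0.114], [-0.005, 0.204, 0.979, 1.127]] [[510.32502878   0.         324.93702307]
 [  0.         510.32502878 235.0615502 ]
 [  0.           0.           1.        ]] -0.05254779970659134
side [[0.994, 0.066, -0.082, 0.511], [-0.105, 0.668, -0.737, -0.897], [0.006, 0.742, 0.671, 0.769]] [[534.09357372   0.         317.07645326]
 [  0.         534.09357372 239.4753495 ]
 [  0.           0.           1.        ]] -0.024176576311106198
{'time': 0.1, 'joint_pos': array([-1.27467715e+00,  9.17802998e-02,  1.23174677e+00, -5.28499833e-06,
        1.81981627e+00, -5.66786532e-02]), 'dq': array([ 0.00095003, -0.00385272, -0.00314646, -0.00035085,  0.00080998,
        0.00075508]), 'joint_torque': array([ 2.48636999e-03, -4.47858882e+01, -4.07569098e+01,  7.00434018e-02,
        2.84468086e-02, -1.31542033e-04]), 'ee_pos': array([ 0.20724928, -0.5627993 ,  0.22963246]), 'ee_rot': array([-8.68773329e-04,  9.84481750e-01,  1.75484809e-01, -1.07089584e-04]), 'ft_force': array([-0.52739115, -0.68168421,  0.17850078]), 'moment': array([-0.00738542,  0.01050772,  0.01098798]), 'finger_force': 0.0, 'finger_gap': 0.08790554921874352}
```

View pics/top0.png

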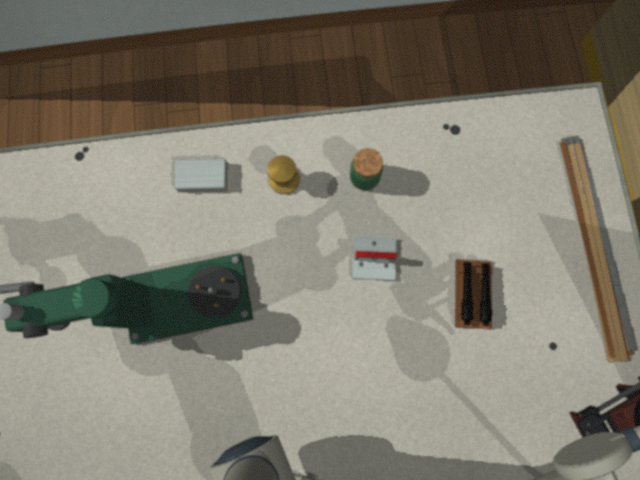

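View pics/side0.png

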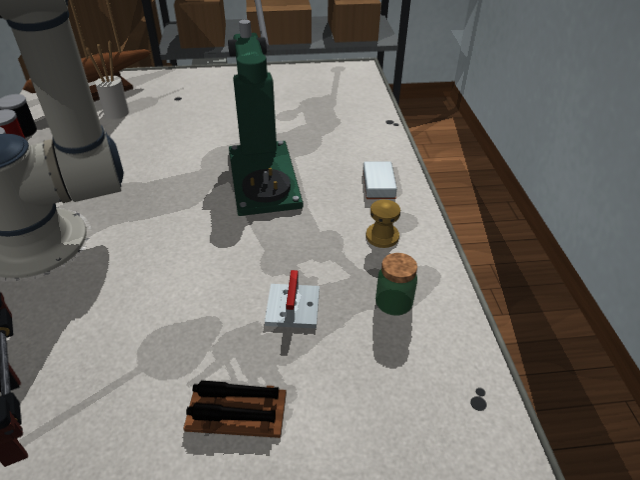

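The top view shows the plate at (375,258) with its red bar along the columns, and the hub at (215,290) with pilot and brass studs. The side view shows the plate at (292,305) and the hub at (267,184). The bystanders stand clear of the route between plate and hub.

Run:
```python
from h import *
import pickle
crops=[]
for n,(a,b) in {"top":((375,258),(215,290)),"side":((292,305),(267,184))}.items():
    im=pickle.load(open(n+"0.pkl","rb"));W=pts(im);f=im["frame"].astype(int);d=im["depth"]
    B,G,R=f[...,0],f[...,1],f[...,2]
    uu,vv=np.meshgrid(np.arange(640),np.arange(480))
    near=lambda c,r:(abs(uu-c[0])<r)&(abs(vv-c[1])<r)
    red=(R>100)&(R>2.2*G)&near(a,45)&(W[...,2]>.046)
    p=W[red];(cx,cy),_,_=cv2.minAreaRect(p[:,:2].astype(np.float32))
    print(n,"bar n",red.sum(),"rect",cv2.minAreaRect(p[:,:2].astype(np.float32)),"z",np.median(p[:,2]))
    pl=near(a,45)&(abs(W[...,2]-.012)<.004)&(d>0)
    # largest component
    m=pl.astype(np.uint8);k,l,st,_=cv2.connectedComponentsWithStats(m);j=1+st[1:,4].argmax()
    q=W[(l==j)|red]; q2=W[l==j]
    r=cv2.minAreaRect(q2[:,:2].astype(np.float32));print(" plate",st[j,4],r,"z",np.median(q2[:,2]),"table z",np.median(W[near(a,80)&(W[...,2]<.006)][:,2]))
    hub=near(b,45)&(abs(W[...,2]-.035)<.004)
    m=hub.astype(np.uint8);k,l,st,_=cv2.connectedComponentsWithStats(m);j=1+st[1:,4].argmax()
    (hx,hy),hr=cv2.minEnclosingCircle(W[l==j][:,:2].astype(np.float32));print(" hub",hx,hy,hr,np.median(W[l==j][:,2]))
    hi=near(b,30)&(W[...,2]>.044)&(W[...,2]<.08)&(np.hypot(W[...,0]-hx,W[...,1]-hy)<.056)
    k,l,st,_=cv2.connectedComponentsWithStats(hi.astype(np.uint8))
    for i in range(1,k):
        w=W[l==i];print("  blob",st[i,4],w.mean(0).round(4),"zmax",w[:,2].max().round(4))
    bed=near(b,130)&(abs(W[...,2]-.02)<.004)&(G>1.3*R)
    w=W[bed]; print(" bed",bed.sum(),cv2.minAreaRect(w[:,:2].astype(np.float32)))
    for c in (a,b):
        s=f[c[1]-30:c[1]+30,c[0]-40:c[0]+40].astype(np.uint8); crops.append(cv2.resize(s,(400,300),interpolation=cv2.INTER_CUBIC))
cv2.imwrite("pics/crops0.png",np.vstack([np.hstack(crops[:2]),np.hstack(crops[2:])]))
```

```text
top bar n 194 rect ((0.535479724407196, -0.23615135252475739), (0.0830613523721695, 0.011332215741276741), 81.12657165527344) z 0.0572188570511688
 plate 1316 ((0.5360229015350342, -0.23595835268497467), (0.09427887201309204, 0.09508419036865234), 80.6660385131836) z 0.012803658900222392 table z 0.0011108300500648483
 hub 0.5012596249580383 0.11642332375049591 0.05675511434674263 0.03617121765325493
  blob 13 [0.5212 0.0909 0.0529] zmax 0.0559
  blob 14 [0.5118 0.1459 0.0533] zmax 0.0557
  blob 36 [0.5005 0.1149 0.0611] zmax 0.068
  blob 16 [0.4692 0.11   0.053 ] zmax 0.0574
 bed 4033 ((0.4943268597126007, 0.17950043082237244), (0.14724743366241455, 0.26634350419044495), 5.159231185913086)
side bar n 242 rect ((0.5391668081283569, -0.2366502732038498), (0.08634741604328156, 0.012919907458126545), 80.16681671142578) z 0.05638044471716397
 plate 1666 ((0.5396907329559326, -0.23734010756015778), (0.09796041995286942, 0.09430485218763351), 80.28862762451172) z 0.012419962478966984 table z 0.00042834245318956743
 hub 0.5029782056808472 0.1166798323392868 0.05915720760822296 0.035814081700442146
  blob 58 [0.5069 0.1206 0.0557] zmax 0.0674
  blob 14 [0.4727 0.1101 0.0501] zmax 0.0557
  blob 15 [0.524  0.0905 0.0507] zmax 0.0541
 bed 2213 ((0.5458451509475708, 0.006300479173660278), (0.19036881625652313, 0.646589457988739), 16.03480339050293)
```

View pics/crops0.png

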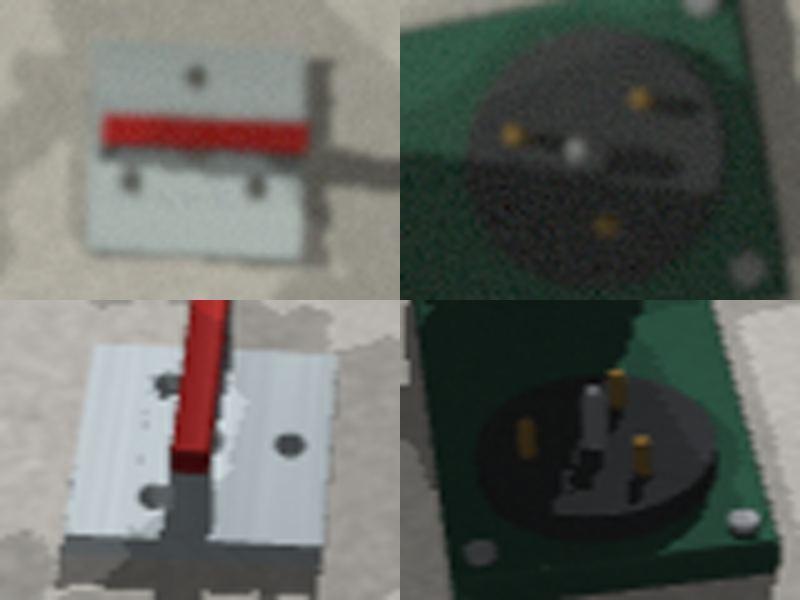

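The crops show the plate's lone hole on its far (+x) side, so its yaw is about -9.5°. They also show three studs around the pilot, at about -50.2°, 69.8° and 189.8° in world axes. I'll grasp now and turn the plate by about -40.7° on the way to the hub.

```bash
cat >> h.py <<'E'
def quat(plate_yaw):   # tool down, fingers closing along plate x (deg)
    a=np.radians(plate_yaw+90)/2
    return [0.,np.cos(a),np.sin(a),0.]
def show(t=""):
    s=state();print(t,"t",round(s["time"],2),"p",s["ee_pos"].round(4),"F",s["ft_force"].round(2),"M",s["moment"].round(2),"gap",round(s["finger_gap"],4),"ff",round(s["finger_force"],1));return s
E
python3 - <<'E'
from h import *
import pickle
q=quat(-9.5)
move_to([.5375,-.2365,.14],q); show("above")
move_l([.5375,-.2365,.039],.08); show("down")
close(); show("closed")
move_l([.5375,-.2365,.06],.05); hold(.2); show("up20")
move_l([.5375,-.2365,.165],.12); show("up")
q=quat(-50.2)
move_to([.5005,.1157,.165],q); hold(.4); show("over hub")
for n in ("top","side"):
    im=get_image(n); pickle.dump(im,open(n+"1.pkl","wb")); cv2.imwrite(f"pics/{n}1.png",im["frame"])
a=cv2.imread("pics/top1.png")[220:360,130:310];b=cv2.imread("pics/side1.png")[70:240,170:380]
cv2.imwrite("pics/c1.png",np.hstack([cv2.resize(a,(400,400*140//180)),cv2.resize(b,(384,400*140//180))]))
E
```

```text
above t 1.82 p [ 0.5372 -0.2375  0.1403] F [-0.09 -0.41 -0.24] M [-0.01 -0.05 -0.01] gap 0.0882 ff 0.0
down t 3.24 p [ 0.5379 -0.2367  0.0398] F [-0.02 -0.86 -0.27] M [-0.02 -0.08  0.02] gap 0.0879 ff 0.0
closed t 4.37 p [ 0.5376 -0.2365  0.039 ] F [ 0.52 -0.39 -0.47] M [-0.05 -0.15 -0.02] gap 0.0137 ff 30.0
up20 t 5.13 p [ 0.5372 -0.2364  0.0595] F [-0.08 -0.36 -4.21] M [-0.01 -0.08 -0.05] gap 0.0139 ff 30.0
up t 6.16 p [ 0.5371 -0.2363  0.1637] F [ 0.54 -0.12 -4.61] M [-0.07 -0.09  0.04] gap 0.0137 ff 30.0
over hub t 7.89 p [0.5007 0.1153 0.165 ] F [-0.84 -0.61 -3.7 ] M [-0.04 -0.03  0.02] gap 0.014 ff 30.0
```

View pics/c1.png

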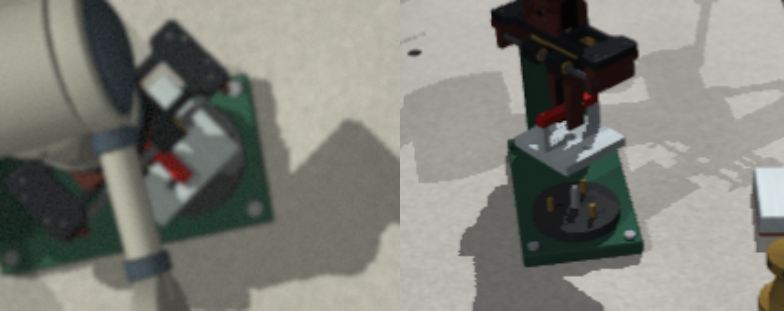

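The plate hangs level above the hub, with all its corners visible in the side view except where the bar hides a little. Next I measure the plate-to-hub offset within each camera, using brass centroids for the studs.

Run:
```python
from h import *
import pickle
from scipy.optimize import least_squares
for n,b in {"top":(215,290),"side":(267,184)}.items():
    im=pickle.load(open(n+"0.pkl","rb"));f=im["frame"].astype(float)
    uu,vv=np.meshgrid(np.arange(640),np.arange(480))
    wgt=np.clip((f[...,2]-f[...,0])-12,0,None)*(f[...,2]>f[...,1]*1.1)*(np.hypot(uu-b[0],vv-b[1])<27)
    k,l,st,_=cv2.connectedComponentsWithStats((wgt>0).astype(np.uint8))
    C=[]
    for i in range(1,k):
        m=l==i
        if m.sum()>=6: C.append([np.sum(uu*m)/m.sum(),np.sum(vv*m)/m.sum(),m.sum()])
    C=np.array(sorted(C,key=lambda c:-c[2])[:3]);print(n,"studs px",C.round(2).tolist())
    def model(p):
        a=np.radians(p[2]+np.array([0,120,240]))
        ax=np.stack([p[0]+.032*np.cos(a),p[1]+.032*np.sin(a)],-1)
        return proj(im,np.c_[ax,np.full(3,.044)])
    p0=[.502,.116,69.8]
    M=model(p0);o=[((C[:,:2]-m)**2).sum(1).argmin() for m in M]
    r=least_squares(lambda p:(model(p)-C[o,:2]).ravel(),p0,x_scale=[.01,.01,10])
    print(" hub fit",r.x.round(4),"res",r.fun.round(2))
    for t in "01":
        im=pickle.load(open(n+t+".pkl","rb"));W=pts(im)
        z,c=(.012,(.5375,-.2365)) if t=="0" else (.138,(.5005,.1157))
        m=(abs(W[...,2]-z)<.006)&(np.hypot(W[...,0]-c[0],W[...,1]-c[1])<.078)
        k,l,st,_=cv2.connectedComponentsWithStats(m.astype(np.uint8));j=1+st[1:,4].argmax();q=W[l==j]
        print(" plate",t,st[j,4],cv2.minAreaRect(q[:,:2].astype(np.float32)),"z",np.median(q[:,2]).round(4))
        # image-line version: hull corners in px -> intersect with z plane
```

```text
top studs px [[215.45, 304.75, 20.0], [223.06, 279.28, 18.0], [197.47, 286.65, 17.0]]
 hub fit [ 0.5013  0.1178 69.495 ] res [ 0.2  -0.11  0.07 -0.03 -0.28  0.15]
 plate 0 1431 ((0.5367283225059509, -0.23595976829528809), (0.09430782496929169, 0.09673204272985458), 80.50574493408203) z 0.0129
 plate 1 839 ((0.481489360332489, 0.09903308749198914), (0.04727168381214142, 0.09435339272022247), 40.04574966430664) z 0.1392
side studs px [[251.76, 180.92, 25.0], [274.92, 184.4, 25.0], [269.88, 171.25, 24.0]]
 hub fit [ 0.5029  0.1196 69.7314] res [-0.06 -0.17  0.11  0.01 -0.06  0.16]
 plate 0 1737 ((0.5396266579627991, -0.23737221956253052), (0.09826131910085678, 0.09424702823162079), 80.47379302978516) z 0.0124
 plate 1 916 ((0.5033162832260132, 0.11354753375053406), (0.09739981591701508, 0.09874320030212402), 39.88848876953125) z 0.1388
```

```bash
cat >> h.py <<'E'
from scipy.optimize import minimize
def circ(x,y,z,r): 
    a=np.linspace(0,2*np.pi,180,endpoint=False); return np.c_[x+r*np.cos(a),y+r*np.sin(a),np.full(180,z)]
def box(x,y,yaw,z):
    c,s=np.cos(np.radians(yaw)),np.sin(np.radians(yaw));t=np.linspace(-.047,.047,40)
    L=np.r_[np.c_[t,0*t+.047],np.c_[t,0*t-.047],np.c_[0*t+.047,t],np.c_[0*t-.047,t]]
    L=L@np.array([[c,s],[-s,c]])+[x,y]
    return L,z
def fit(im,contour,p0,span,f=None):
    """best p: maximise |gradient across| of the grey picture along the hull of the projected points"""
    g=cv2.GaussianBlur(cv2.cvtColor(im["frame"],cv2.COLOR_BGR2GRAY).astype(np.float32),(0,0),.8)
    gx,gy=cv2.Sobel(g,cv2.CV_32F,1,0),cv2.Sobel(g,cv2.CV_32F,0,1)
    def score(p):
        h=cv2.convexHull(proj(im,contour(p)).astype(np.float32))[:,0]
        d=np.roll(h,-1,0)-h;n=np.maximum((np.linalg.norm(d,axis=1)/.5).astype(int),1)
        P=np.concatenate([h[i]+np.arange(n[i])[:,None]/n[i]*d[i] for i in range(len(h))])
        T=np.concatenate([np.repeat(d[i:i+1]/max(np.linalg.norm(d[i]),1e-9),n[i],0) for i in range(len(h))])
        X,Y=P[:,0].astype(np.float32),P[:,1].astype(np.float32)
        s=cv2.remap(gx,X,Y,1)[:,0]*T[:,1]-cv2.remap(gy,X,Y,1)[:,0]*T[:,0]
        return -np.minimum(abs(s),150).mean()
    best=None
    G=np.stack(np.meshgrid(*[np.linspace(-a,a,9) for a in span]),-1).reshape(-1,len(span))+p0
    v=np.array([score(p) for p in G]);b=G[v.argmin()]
    r=minimize(score,b,method="Nelder-Mead",options=dict(initial_simplex=np.r_[[b],b+np.diag(np.array(span)/6)],xatol=1e-5,fatol=1e-4))
    return r.x,r.fun
def hubc(p): return np.r_[circ(p[0],p[1],.035,.056),circ(p[0],p[1],.020,.056)]
def platec(z0):
    def f(p):
        L,_=box(p[0],p[1],p[2],0); return np.r_[np.c_[L,np.full(len(L),z0)],np.c_[L,np.full(len(L),z0+.012)]]
    return f
E
python3 - <<'E'
from h import *
import pickle
s=state(); move_l([.5015,.1160,.115],.08,orientation=quat(-50.4)); hold(.4); s=show("low")
for n in ("top","side"):
    im0=pickle.load(open(n+"0.pkl","rb"));im=get_image(n);pickle.dump(im,open(n+"2.pkl","wb"))
    h,v=fit(im0,hubc,[.502,.117],[.005,.005]); print(n,"hub",h.round(4),v)
    a,v=fit(im0,platec(0),[.5375,-.2365,-9.5],[.005,.005,2]);print(" plate0",a.round(4),v)
    b,v=fit(im,platec(.076),[.5015+(n=="side")*.002,.116,-50.4],[.005,.005,2]);print(" plate2",b.round(4),v,"plate-hub",(b[:2]-h).round(4),"plate-tcp",(b[:2]-s["ee_pos"][:2]).round(4))
    img=cv2.resize(im["frame"],None,fx=4,fy=4,interpolation=cv2.INTER_CUBIC)
    img0=cv2.resize(im0["frame"],None,fx=4,fy=4,interpolation=cv2.INTER_CUBIC)
    for I,P,c in((img,platec(.076)(b),(0,0,255)),(img0,hubc(h),(0,255,255))):
        for p in proj(im,P): cv2.circle(I,tuple((p*4+1.5).astype(int)),1,c,-1)
    u,w=proj(im,[[.502,.117,.05]])[0]*4;u,w=int(u),int(w)
    o=np.hstack([I[w-140:w+140,u-190:u+190] for I in(img,img0)]);cv2.imwrite(f"pics/f_{n}.png",o)
cv2.imwrite("pics/f.png",np.vstack([cv2.imread("pics/f_top.png"),cv2.imread("pics/f_side.png")]))
E
```

```text
low t 9.17 p [0.5016 0.116  0.1153] F [-0.06  0.21 -4.93] M [ 0.02 -0.01  0.01] gap 0.0139 ff 30.0
top hub [0.5198 0.1136] -33.83824157714844
 plate0 [ 0.5398 -0.2387 -9.9573] -50.880699157714844
 plate2 [  0.5004   0.1163 -50.8094] -92.6182632446289 plate-hub [-0.0193  0.0027] plate-tcp [-0.0012  0.0002]
side hub [0.5035 0.1165] -29.084775924682617
 plate0 [ 0.5383 -0.2357 -8.7521] -52.92711639404297
 plate2 [  0.5027   0.1173 -52.4038] -98.5621109008789 plate-hub [-0.0008  0.0008] plate-tcp [0.001  0.0013]
```

View pics/f.png

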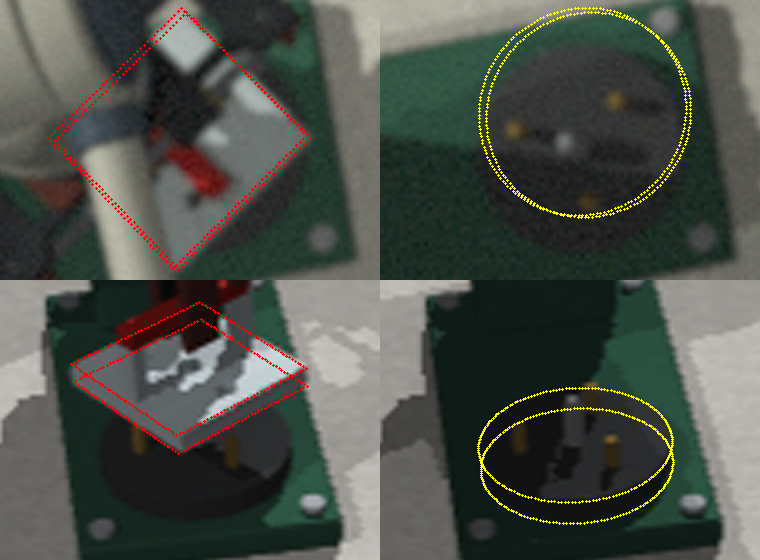

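The plate outlines fit well in both views. The side hub ring fits too, but the top hub ring latched onto a shadow, so I redo the hub using a colour (greenness) channel.

Run:
```python
from h import *
import pickle
for n in ("top","side"):
    im=pickle.load(open(n+"0.pkl","rb"));f=cv2.GaussianBlur(im["frame"].astype(np.float32),(0,0),.7)
    g=np.clip(600*(f[...,1]-f[...,2])/(f.sum(2)+15)+60,0,255).astype(np.uint8)
    im["frame"]=cv2.merge([g,g,g])
    h,v=fit(im,hubc,[.502,.117],[.006,.006]);print(n,"hub silhouette",h.round(4),v)
    # pilot/stud tops by height: projected-tip check
    W=pts(im)
    b={"top":(215,290),"side":(267,184)}[n]
    m=np.zeros((480,640),bool);m[b[1]-35:b[1]+35,b[0]-45:b[0]+45]=1
    face=m&(abs(W[...,2]-np.median(W[m&(abs(W[...,2]-.035)<.004)][:,2]))<.003)&(g<95)
    print(" pilot tip px",[tuple(np.argwhere(m&(W[...,2]>.060)).mean(0)[::-1].round(2))],"pred",proj(im,[[h[0],h[1],.0625]]).round(2))
    I=cv2.resize(g,None,fx=4,fy=4);I=cv2.merge([I]*3)
    for p in proj(im,hubc(h)): cv2.circle(I,tuple((p*4+1.5).astype(int)),1,(0,0,255),-1)
    cv2.imwrite(f"pics/g_{n}.png",I[b[1]*4-140:b[1]*4+140,b[0]*4-190:b[0]*4+190])
cv2.imwrite("pics/g.png",np.hstack([cv2.imread("pics/g_top.png"),cv2.imread("pics/g_side.png")]))
```

```text
top hub silhouette [0.5018 0.1174] -147.56161499023438
 pilot tip px [(np.float64(210.6), np.float64(289.28))] pred [[210.19 289.04]]
side hub silhouette [0.502  0.1185] -150.0
 pilot tip px [(np.float64(265.61), np.float64(173.17))] pred [[264.68 172.48]]
```

View pics/g.png

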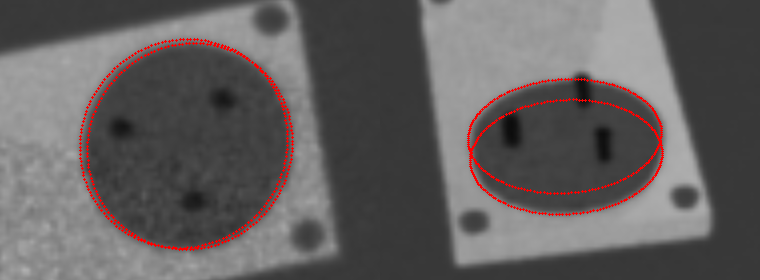

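Combining both views, the hub is about (+0.9, +0.1) mm from the plate. I start a guarded descent onto the pilot with force feedback.

```bash
cat >> h.py <<'E'
import json
def force(n=6,dt=.01):
    F=[];M=[]
    for _ in range(n): hold(dt);s=state();F.append(s["ft_force"]);M.append(s["moment"])
    return np.mean(F,0),np.mean(M,0)
def descend(x,y,yaw,z,zend,F0,M0,step=.0005,speed=.006,fz=2.5,fl=1.5,gain=.00015,verbose=8):
    """lower in steps; shift with the side force; stop on upward push. returns x,y,z,F,M"""
    i=0
    while z>zend+1e-6:
        z=max(z-step,zend); move_l([x,y,z],speed,orientation=quat(yaw)); F,M=force();F=F-F0;M=M-M0;i+=1
        l=np.hypot(F[0],F[1])
        if l>fl: x+=np.clip(gain*F[0],-.0004,.0004);y+=np.clip(gain*F[1],-.0004,.0004)
        if i%verbose==0 or l>fl or F[2]>fz: print("z",round(z,4),"xy",round(x,5),round(y,5),"F",F.round(2),"M",M.round(3))
        if F[2]>fz or l>8: print("STOP");break
    return x,y,z,F,M
E
python3 - <<'E'
from h import *
x,y,yaw=.5025,.1161,-50.4
move_l([x,y,.107],.03,orientation=quat(yaw));hold(.3);F0,M0=force(20);print(F0,M0)
json.dump([F0.tolist(),M0.tolist()],open("f0.json","w"))
x,y,z,F,M=descend(x,y,yaw,.107,.0935,F0,M0)
F,M=force(15);show("end");print((F-F0).round(2),(M-M0).round(3),x,y,z)
E
```

```text
[-0.12185331 -0.24425077 -4.40691415] [-0.01409396 -0.01873816 -0.00552214]
z 0.103 xy 0.5025 0.1161 F [0.27 0.44 0.33] M [ 0.011 -0.001  0.011]
z 0.099 xy 0.5025 0.1161 F [-0.3   0.15  0.16] M [ 0.011 -0.002  0.021]
z 0.095 xy 0.5025 0.1161 F [ 0.05  0.13 -0.05] M [ 0.005 -0.013 -0.005]
end t 18.38 p [0.5025 0.1161 0.0935] F [ 0.78  0.61 -4.72] M [ 0.03 -0.03  0.08] gap 0.0141 ff 30.0
[ 0.03  0.55 -0.07] [0.017 0.004 0.008] 0.5025 0.1161 0.0935
```

The pilot is through without contact. Next I feel for the studs.

Run:
```python
from h import *
F0,M0=map(np.array,json.load(open("f0.json")))
x,y,z,F,M=descend(.5025,.1161,-50.4,.0935,.087,F0,M0,step=.0004,speed=.005,fz=2,verbose=4)
F,M=force(15);show("end");print((F-F0).round(2),(M-M0).round(3),x,y,z)
```

```text
z 0.0919 xy 0.5025 0.1161 F [0.14 0.1  0.26] M [ 0.016 -0.007  0.004]
z 0.0903 xy 0.5025 0.1161 F [-0.07  0.58  0.09] M [ 0.013 -0.001  0.012]
z 0.0887 xy 0.5025 0.1161 F [ 0.37  0.58 -0.08] M [ 0.037 -0.005 -0.006]
z 0.0871 xy 0.5025 0.1161 F [-0.14  0.56  0.24] M [ 0.033 -0.012  0.032]
end t 23.6 p [0.5025 0.1161 0.087 ] F [-0.32 -0.75 -4.53] M [ 0.06  0.06 -0.03] gap 0.0139 ff 30.0
[0.11 0.2  0.01] [0.021 0.006 0.011] 0.5025 0.1161 0.087
```

The studs are entering freely. I continue down to the hub face and seat gently.

Run:
```python
from h import *
F0,M0=map(np.array,json.load(open("f0.json")))
x,y,z,F,M=descend(.5025,.1161,-50.4,.087,.0765,F0,M0,step=.0007,speed=.007,fz=2.,verbose=4)
if F[2]<2: x,y,z,F,M=descend(x,y,-50.4,z,.0705,F0,M0,step=.0003,speed=.004,fz=2.,verbose=3)
F,M=force(15);show("end");print((F-F0).round(2),(M-M0).round(3),x,y,z)
for n in ("top","side"):
    im=get_image(n);cv2.imwrite(f"pics/{n}3.png",im["frame"])
```

```text
z 0.0842 xy 0.5025 0.1161 F [0.43 0.66 0.26] M [ 0.007  0.012 -0.021]
z 0.0814 xy 0.5025 0.1161 F [ 0.1  0.2 -0.3] M [0.037 0.012 0.006]
z 0.0786 xy 0.5025 0.1161 F [-0.07  0.42  0.15] M [0.046 0.009 0.001]
z 0.0756 xy 0.5025 0.1161 F [0.16 0.41 0.12] M [0.007 0.006 0.007]
z 0.0747 xy 0.5025 0.1161 F [0.02 0.51 0.08] M [ 0.036 -0.     0.006]
z 0.0738 xy 0.5025 0.1161 F [-0.23  0.47  1.15] M [0.007 0.102 0.012]
z 0.0735 xy 0.5021 0.11612 F [-2.68  0.11  4.74] M [-0.033  0.374  0.004]
STOP
end t 31.23 p [0.5026 0.1161 0.074 ] F [-2.27 -0.7   0.73] M [-0.07  0.52  0.03] gap 0.0136 ff 30.0
[-2.51  0.11  5.47] [-0.044  0.444 -0.004] 0.5021 0.11611655862102709 0.07350000000000005
```

It made contact at exactly the expected seating height (0.074), at about 5 N. I release, lift clear and look.

Run:
```python
from h import *
move_l([.5025,.1161,.0739],.004,orientation=quat(-50.4));show("relieved")
gripper_open();hold(.2);show("open")
move_l([.5025,.1161,.18],.08);show("up")
q=quat(-9.5)
move_to([.5375,-.2365,.25],q);hold(.3);show("away")
for n,b in (("top",(215,290)),("side",(267,184))):
    im=get_image(n);W=pts(im);cv2.imwrite(f"pics/{n}4.png",im["frame"][b[1]-50:b[1]+50,b[0]-65:b[0]+65])
    m=(abs(W[...,2]-.047)<.004)&(np.hypot(W[...,0]-.5025,W[...,1]-.1165)<.075);q=W[m]
    A=np.c_[q[:,:2]-[.5025,.1165],np.ones(len(q))];c=np.linalg.lstsq(A,q[:,2],rcond=None)[0]
    print(n,m.sum(),"plate top z",c[2].round(4),"tilt deg",np.degrees(c[:2]).round(2),"median",np.median(q[:,2]).round(4))
cv2.imwrite("pics/v4.png",np.hstack([cv2.resize(cv2.imread(f"pics/{n}4.png"),(400,308),interpolation=cv2.INTER_CUBIC) for n in("top","side")]))
```

```text
relieved t 31.57 p [0.5025 0.1161 0.074 ] F [-2.1  -0.86  0.84] M [-0.07  0.33  0.  ] gap 0.0135 ff 30.0
open t 32.98 p [0.5025 0.1161 0.0739] F [-0.16 -0.02 -0.04] M [ 0.01 -0.06 -0.01] gap 0.0882 ff 0.0
up t 34.46 p [0.5022 0.116  0.1793] F [-0.37 -0.44  0.98] M [-0.03  0.03 -0.04] gap 0.0876 ff 0.0
away t 36.11 p [ 0.5377 -0.2358  0.25  ] F [-0.19  0.09  0.98] M [-0.06 -0.05  0.01] gap 0.0879 ff 0.0
top 1503 plate top z 0.048 tilt deg [ 0.02 -0.01] median 0.0481
side 672 plate top z 0.0477 tilt deg [0.16 0.49] median 0.0478
```

View pics/v4.png

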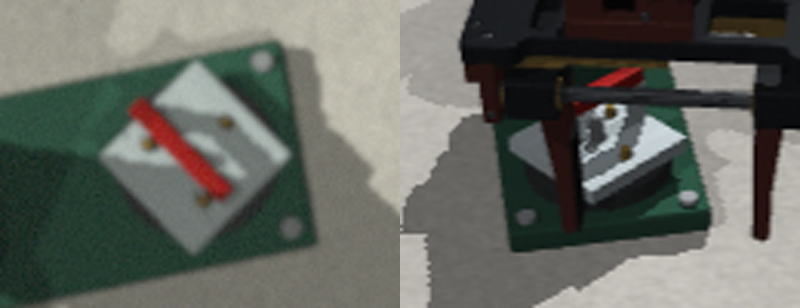

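The view shows all three brass studs standing through the plate's holes. The plate is flat (tilt about 0°), and its top height matches the seated height once the top camera's +1 mm bias is allowed for.

```bash
python3 -c "
from bench import *
print(job_done())"
```

```text
the job is handed in; nothing more can be done
None
```

The former plate is fully home and flat on the hub, with the pilot and all three studs through their holes; peak contact was about 5 N, the other items were not touched, and I handed the job in at about 36 s.

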